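Hang the checking gauge on the sprung hook inside the gauge locker

TASK

Take the red-handled checking gauge out of its wooden stand, lower its steel blade through the narrow opening in the roof of the blue gauge locker without touching the locker, and hang it by its eye on the hook inside, fully home behind the hook's upturned tip. The orange sprung keeper on the hook must be pushed back gently with the blade to make room (never more than 25 N on hook and keeper, taken together); then let go, with the gauge hanging upright, and leave the things around as they are.

Things in the scene. Friction and masses are not known exactly. Their poses are not given: they have to be found in the camera images.
- gauge_handle (a point): Centre of the red handle (14 mm x by 30 mm y by 54 mm z) of the loose checking gauge, 179 mm tall, about 180 g, upright at the start, same front and back. Grip from above across the 14 mm (its x). Axes: z up along the gauge, x through the blade's thickness. Below the handle: a steel neck 22 mm wide, 6 mm thick. The gauge's underside is 152 mm below this point.
- gauge_eye (a point): Middle of the underside of the steel bar over the gauge's eye, the face that rests on the hook; 95 mm straight below gauge_handle, same axes. The bar is 36 mm wide (y), 6 mm thick (x), 10 mm high; the eye below it is a clear window 22 mm wide, 32 mm high, between 7 mm wide sides.
- gauge_foot (a point): Middle of the gauge's foot block (12 mm x by 36 mm y by 25 mm high), 139.5 mm below gauge_handle, same axes. In the stand its lowest 22 mm are sunk in a slot with 0.75 mm play all round.
- stand: Fixed wooden stand 60 x 70 x 30 mm with the slot in which the gauge stands at the start; origin at the centre of its underside, z up. The gauge must be lifted straight up 22 mm to leave it.
- cabinet: Fixed blue steel gauge locker, 190 mm (x) by 140 mm (y) by 150 mm (z), clear front; origin at the centre of its underside, z up, x from its clear front towards its back. Inside floor at z = 6 mm. It is the frame only: neither gauge nor robot may touch it; the hook is not part of it.
- opening (a point): Centre of the narrow rubber-edged opening in the locker's flat roof, level with the roof's top (z = 150 mm; roof 4 mm thick), at x = -6 mm, y = 0 of the locker, same axes. The opening is 112 mm long (x) by 60 mm wide (y).
- hook_rail: The hook's rail inside the locker and the hook on it; origin and axes coincide with the locker's. The hook is a steel rod 8 mm thick along x at y = 0, upper side at z = 100 mm, pointing to -x, its tip turned up to z = 109 mm. It is clamped at an unreported place: the tip's rear face lies anywhere from x = -18 to +18 mm (front face 8 mm nearer -x); find it by feel or sight.
- keeper_zone (a point): Fixed point of the rail at x = 0, y = 0, z = 112 mm: mid-height of the orange sprung keeper plate (30 mm wide, slippery), 3 mm behind the tip at rest, so the 6 mm bar does not fit. Pushed to +x it yields from 3 N by 0.8 N/mm to a hard stop after 7 mm (8.6 N); the bar goes down behind the tip at 5.4 to 8.6 N. Afterwards it presses the bar on the tip.
- blue_case: Bystander: loose dark blue plastic case 58 x 96 x 63 mm, origin at the centre of its underside.
- dropper_1: Bystander: loose blue dropper bottle, 24 mm wide, 72 mm high, origin at the centre of its underside.
- steel_vial: Bystander: loose steel vial with a dark red top, 18 mm wide, 48 mm high, origin at the centre of its underside.
- loupe: Bystander: loose black eye loupe, 35 mm wide, 36 mm high, origin at the centre of its underside.
There are look-alikes about, which are no part of the job. Of the things like the part that bears gauge_handle, leave any that is green or yellow; of the rest the larger one is meant.

How it is judged (in metres and radians):
On the way, in this order (a step that is already met when the one before it is completed fails the run):
1. the gauge is lifted clear out of its stand (z of gauge_handle in the frame of stand above 0.2 m), for 0.1 s.
2. the gauge's eye has gone down through the opening into the locker (z of gauge_eye in the frame of cabinet below 0.125 m and x of gauge_eye in the frame of cabinet between -0.062 and 0.05 m and y of gauge_eye in the frame of cabinet between -0.03 and 0.03 m), for 0.1 s.
At the end, for the whole second after the job is handed in: The gauge hangs on the hook, released and at rest: the top of its eye within 3 mm of the height of the rod's upper side and within 12 mm sideways of the rod, behind the upturned tip, the gauge upright within about 8 degrees, touched by nothing but the hook (z of gauge_eye in the frame of hook_rail between 0.097 and 0.103 m and x of gauge_eye in the frame of hook_rail between -0.018 and 0.028 m and y of gauge_eye in the frame of hook_rail between -0.012 and 0.012 m and angle between gauge_handle's own z axis and vertical below 0.15 rad and contact force between gauge and hook_rail above 0.3 N and contact force between gauge and the fingers below 0.1 N and linear speed of gauge below 0.02 m/s).
It fails at once if the gauge touches the locker's frame, walls or floor (over 1 N) (contact force between gauge and cabinet above 1 N).
It fails at once if the robot touches the locker (over 1 N) (contact force between any of the fingers, the arm and cabinet above 1 N).
It fails at once if the gauge is pressed on the hook, its keeper or its rail with more than 25 N, all its contacts added up (contact force between gauge and hook_rail above 25 N).
It fails at once if the robot touches the hook or its rail (over 1 N) (contact force between any of the fingers, the arm and hook_rail above 1 N).
It fails at once if a bystander is moved by more than 20 mm (distance of any of blue_case, dropper_1, steel_vial, loupe from where it was at the start of the episode above 0.02 m).
It also fails if it takes over 61 s, if anything falls off the work surface, if the arm or the gripper's body presses on something with over 40 N, if the wrist force passes 120 N, or if a joint passes its speed limit or range.

ROBOT

A 7-joint arm with a two-finger parallel gripper is mounted at the origin on a cart in front of the work surface, level with it; the furniture and walls round the work are solid. World frame = base frame: x ahead of the robot, y to its left, z up, the work surface at z = 0. Lengths are in mm, angles in degrees, forces in N, time in s.
With the tool pointing down it reaches from about 425 to 1025 mm from the base axis. Payload 9.4 kg.
Tool frame: the origin (TCP) lies on the centre line of the jaws, within the pads' length; the fingertips stand 11 mm ahead of it and the grasp point (between the pads) lies 8 mm behind it (bot.nose_length is the distance from the TCP to the fingertips, in mm); z points along the fingers, y is the direction in which the jaws open and shut (so a half turn about z gives the same grasp; the last joint's range is limited). The gripper opens to 85 mm and grips with 20 to 120 N. Pads are 22 mm wide; open, the fingers measure 114 mm over their backs; the gripper's body (76 mm by 85 mm) begins 54 mm behind the grasp point. The pads swing forward as they close: fully open they stand 13 mm farther back than shut.
Start: joints at [-78.593, 34.337, -0.143, 91.639, 0.103, 54.024, -4.572], TCP at [197.433, 697.599, 242.275] pointing down, gripper open.
Joint ranges: [-147.43, 147.43], [-19.82, 112.94], [-74.19, 73.91], [6.32, 146.72], [-59.91, 239.91], [6.04, 106.73], [-150.56, 150.56]. Speed limits (degrees/s): [127.2, 127.2, 172.46, 172.46, 180, 180, 180].

INTERFACE

Orientations are given as [roll, pitch, yaw] about the fixed x, y, z axes, in that order (R = Rz(yaw) Ry(pitch) Rx(roll)).
In Python, from workcell import bot gives the robot as it stands. The module is installed in compiled form; this text tells all that it offers.
- The arm moves only by the shell command python3 -m pendant 'ROWS' [OPENING]. ROWS is text: rows parted by semicolons, each of 4 numbers parted by spaces: the shift along the world's x, y, z in mm, then the turn about the world's z in degrees. A call has 1 to 12 rows; each row is the pose to reach, as a shift and turn from the pose commanded when the call began; what a row does not reach only later rows make up. A row lasts 1/12 s, in which the tool goes at most 41.7 mm and 7.16 degrees, less where a joint would pass 70% of its speed; a pose out of reach is approached as far as the arm can. A call with a gripper value outside its range is refused whole. OPENING is the closure in counts, from 0 (fully open) to 255 (shut), set as the call begins (- or left out, the last holds). The fingers move at their own pace and stop on an object; the grip force is fixed at half the most. Time passes only in rows, so rows that repeat a pose let the fingers close. It gives the time, the measured TCP pose, the force and the opening at its end, in the units of the state.
- bot.get_state(): the state, without advancing time (a new reading comes with each control period).
- bot.grab_frame(name): name is "side" or "top"; returns the picture (384x512x3 uint8, red, green, blue); there is no depth.
- bot.get_calibration(name): a dict with "intrinsics" (3x3 intrinsics, pixels), "T" (4x4, takes a point from camera to world coordinates). Camera axes: x right, y down, z forward; pixel columns grow to the right and rows downward; lengths in mm; the calibration is good to about 2 mm. A picture is of the moment at which its call begins. get_calibration takes no time and is no camera call.
- bot.finish_job(): hands the job in, once; it reports no verdict.
The state is a dict: "clock": time; "q": joint angles; "joint_velocities": joint speeds; "effort": joint torques, N m; "tcp_pos": TCP position; "tool_rot": TCP orientation; "wrist_force": force on the tool from outside, world axes, zero at the start; "torque": the same for the moment, N m; "grip_width": opening from 0.0 (shut) to 1.0 (fully open).
Only numpy, scipy, OpenCV 4.12 (cv2) and the standard library are available. Lean on these libraries where they do the work, as an engineer would, in place of code of your own. Each camera call takes 0.05 s, during which the arm holds its last target.

## Working session

There is one attempt and no reset: what is moved stays moved. The work goes in short steps, Python scripts to look and compute and a shell command to move; the robot and the scene stay as the last step left them, time stands still between calls to the robot, and variables do not carry over. Pictures are saved under pics/ and viewed, and the job is handed in when it is done.

```bash
mkdir -p pics; ls; python3 - <<'E'
from workcell import bot
import cv2,numpy as np
np.set_printoptions(precision=4,suppress=True)
for n in("side","top"):
    f=bot.grab_frame(n); cv2.imwrite(f"pics/{n}0.png",f[:,:,::-1]); c=bot.get_calibration(n); print(n,c["intrinsics"],c["T"])
print(bot.get_state(),bot.nose_length)
E
```

```text
pics
side [[392.3955   0.     251.0686]
 [  0.     392.3955 183.7949]
 [  0.       0.       1.    ]] [[   0.9533   -0.157     0.2581  260.984 ]
 [  -0.3018   -0.5308    0.7919 -811.4909]
 [   0.0126   -0.8328   -0.5534  626.2282]
 [   0.        0.        0.        1.    ]]
top [[474.814    0.     255.6182]
 [  0.     474.814  190.1295]
 [  0.       0.       1.    ]] [[   0.0113   -0.992     0.1255  339.3342]
 [  -0.9999   -0.012    -0.0052  -31.246 ]
 [   0.0067   -0.1254   -0.9921 1357.9933]
 [   0.        0.        0.        1.    ]]
{'clock': 0.1, 'q': array([-78.5921,  34.3785,  -0.1466,  91.6762,   0.1022,  54.0266,
        -4.5701]), 'joint_velocities': array([-0.0606, -0.0432, -0.0125, -0.2125, -0.0328,  0.0542, -0.0356]), 'effort': array([  0.0057, -77.7989,   1.5698, -25.8622,   0.0126,   0.0055,
        -0.    ]), 'tcp_pos': array([197.3184, 697.1964, 241.5223]), 'tool_rot': array([-179.9191,    0.0063,  164.2031]), 'wrist_force': array([ 1.2021, -0.3522, -0.1259]), 'torque': array([-0.0094, -0.0298,  0.0042]), 'grip_width': 1.0006106046038736} 11.0
```

View pics/side0.png

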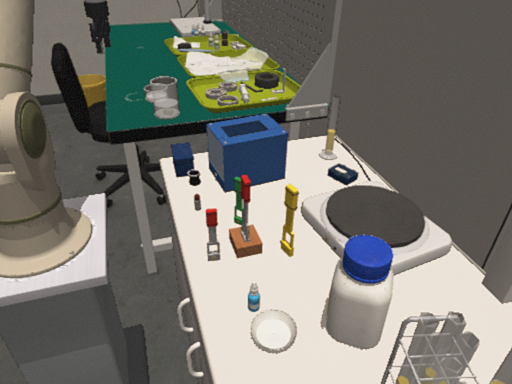

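View pics/top0.png

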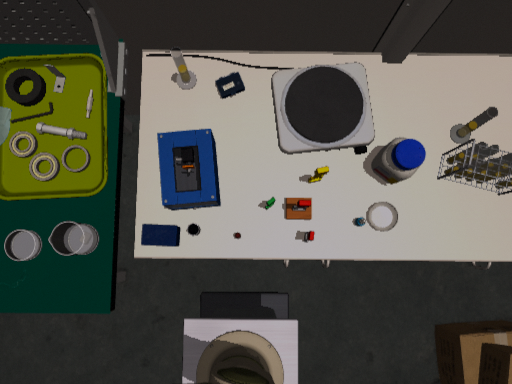

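```bash
python3 - <<'E'
import cv2
s=cv2.imread("pics/side0.png");t=cv2.imread("pics/top0.png")
cv2.imwrite("pics/s1.png",cv2.resize(s[110:270,160:320],(800,600)[:1]*1+(800,) if 0 else (600,600),interpolation=cv2.INTER_CUBIC))
cv2.imwrite("pics/t1.png",cv2.resize(t[120:255,135:335],(800,540),interpolation=cv2.INTER_CUBIC))
E
```

```text
(no output)
```

View pics/s1.png

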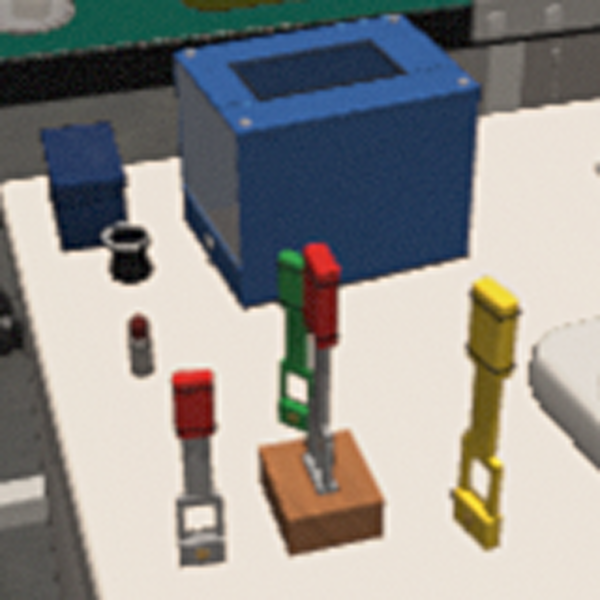

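View pics/t1.png

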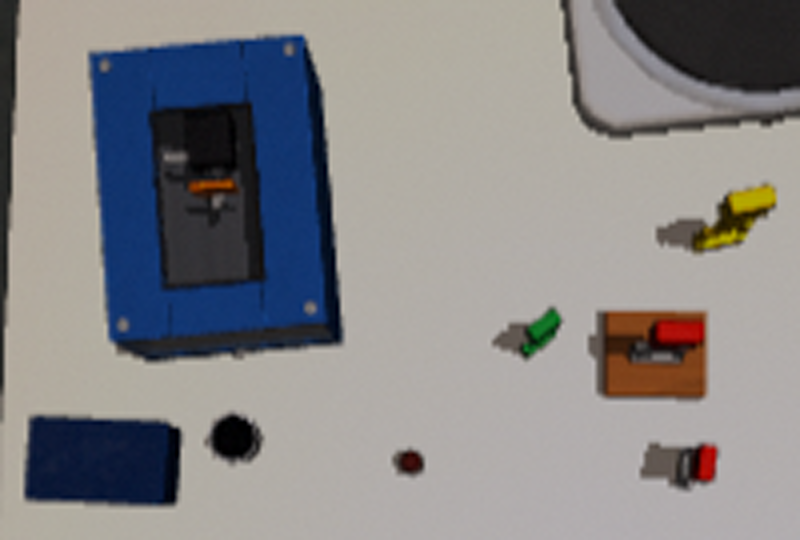

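```bash
python3 - <<'E'
import cv2
s=cv2.imread("pics/side0.png");t=cv2.imread("pics/top0.png")
def z(im,x,y,w,h,k,n): cv2.imwrite(n,cv2.resize(im[y:y+h,x:x+w],None,fx=k,fy=k,interpolation=cv2.INTER_CUBIC))
z(t,150,120,80,98,6,"pics/t2.png")
z(t,255,160,80,90,6,"pics/t3.png")
z(s,200,110,100,80,8,"pics/s2.png")
z(s,195,170,110,90,6,"pics/s3.png")
E
```

```text
(no output)
```

View pics/t2.png

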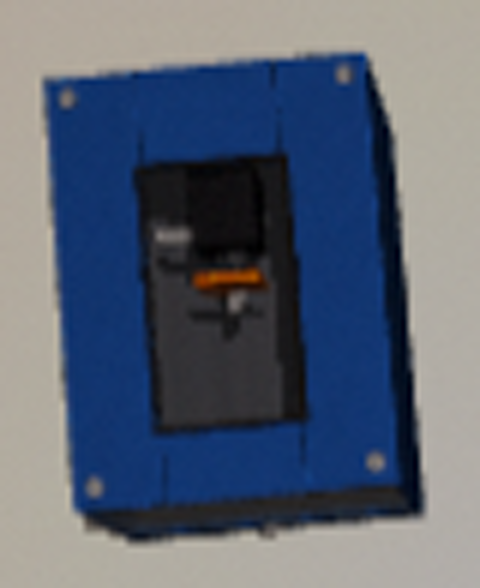

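View pics/t3.png

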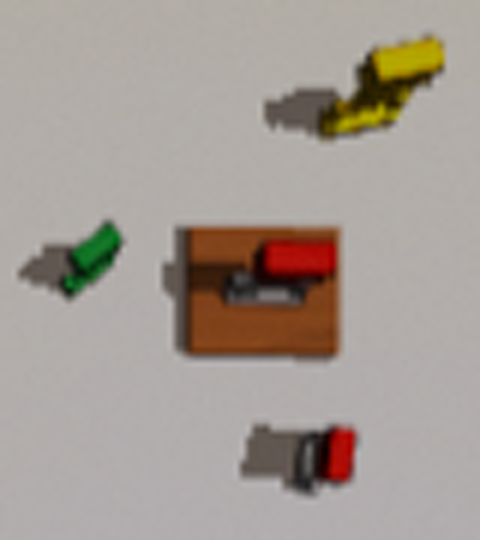

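View pics/s2.png

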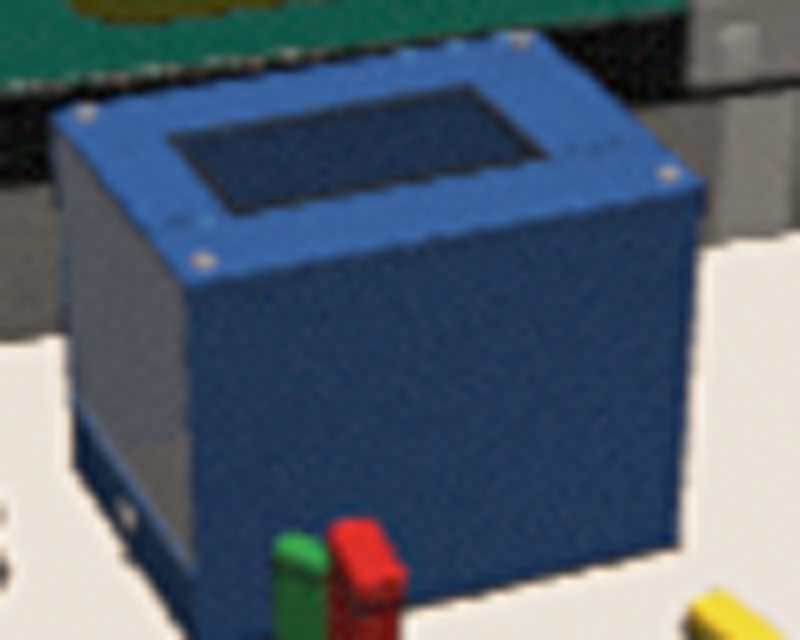

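View pics/s3.png

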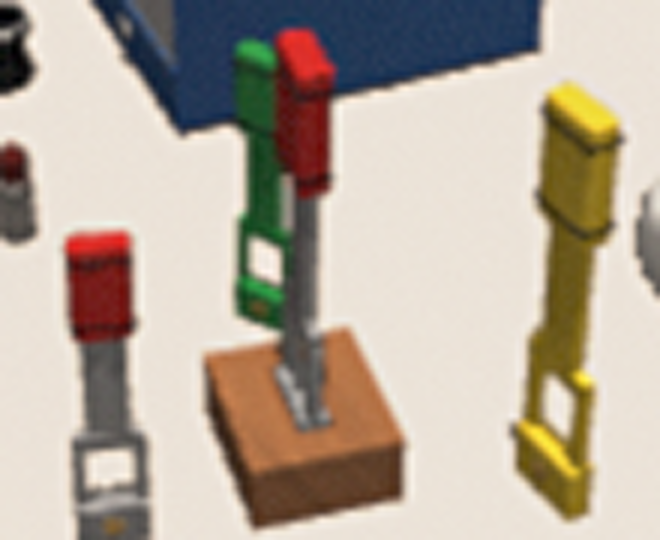

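```bash
cat > h.py <<'E'
from workcell import bot
import cv2,numpy as np
from scipy.optimize import least_squares
np.set_printoptions(precision=2,suppress=True)
C={n:bot.get_calibration(n) for n in("side","top")}
def proj(n,P):
    T=np.linalg.inv(C[n]["T"]); p=np.atleast_2d(P)@T[:3,:3].T+T[:3,3]; p=p@C[n]["intrinsics"].T; return p[:,:2]/p[:,2:]
def src(p,k,ox,oy): return (np.array(p,float)+.5)/k-.5+[ox,oy]
def onz(n,p,z):
    r=C[n]["T"][:3,:3]@np.linalg.inv(C[n]["intrinsics"])@[p[0],p[1],1]; o=C[n]["T"][:3,3]; return o+r*(z-o[2])/r[2]
def fit(obs,x0):  # obs list (cam, local pts Nx3, px)
    def f(x):
        c,s=np.cos(x[2]),np.sin(x[2]);R=np.array([[c,-s,0],[s,c,0],[0,0,1]])
        return np.concatenate([(proj(n,np.array(L)@R.T+[x[0],x[1],0])-p).ravel() for n,L,p in obs])
    r=least_squares(f,x0,x_scale=[1,1,.01]);return r.x[0],r.x[1],np.degrees(r.x[2]),r.fun.reshape(-1,2)
E
python3 - <<'E'
from h import *
def rect(cx,lx,ly,z): # order: +x+y, +x-y, -x-y, -x+y
    return [[cx+lx/2,ly/2,z],[cx+lx/2,-ly/2,z],[cx-lx/2,-ly/2,z],[cx-lx/2,ly/2,z]]
roof=rect(0,190,140,150);op=rect(-6,112,60,150);st=rect(0,60,70,30)
t=lambda p:src(p,6,150,120); s=lambda p:src(p,8,200,110); t3=lambda p:src(p,6,255,160); s3=lambda p:src(p,6,195,170)
A=[("top",roof,t([(45,78),(366,55),(408,487),(77,512)])),("top",op,t([(135,170),(287,155),(307,417),(157,432)]))]
B=[("side",roof,s([(543,35),(703,185),(190,283),(52,118)])),("side",op,s([(470,85),(547,157),(232,213),(170,135)]))]
x0=[600,150,0.1]
for o in(A,B,A+B,[A[0],B[0]],[A[1],B[1]]): 
    r=fit(o,x0);print("cab",np.array(r[:3]),np.abs(r[3]).max()); 
print(fit(A+B,x0)[3])
S=[("top",st,t3([(188,228),(340,228),(340,354),(188,354)]))];U=[("side",st,s3([(350,330),(405,440),(250,497),(205,357)]))]
for o in(S,U,S+U): 
    r=fit(o,[500,-50,0]);print("stand",np.array(r[:3]),np.abs(r[3]).max())
# handle top z=187
h=rect(0,14,30,187)
r=fit([("top",h,t3([(262,241),(336,241),(336,272),(262,272)]))],[500,-50,0]);print(r)
hp=t(np.array([[237,300],[230,287],[230,270]]))
for p in hp: print(onz("top",p,109))
E
```

```text
cab [552.   141.03   6.03] 1.5129425500910543
cab [555.39 142.39   5.49] 1.0152062928390535
cab [553.38 140.98   5.87] 1.598768172037694
cab [553.25 139.96   5.87] 1.467579126524356
cab [553.5  142.02   5.94] 1.416120894612959
[[ 0.03 -0.33]
 [ 0.22 -1.19]
 [-0.88 -0.97]
 [-0.44 -0.21]
 [ 1.6  -0.11]
 [-0.62  0.35]
 [-0.64 -0.66]
 [ 0.98 -1.06]
 [-1.54 -0.28]
 [ 0.32  0.22]
 [-1.08  0.31]
 [-0.68 -0.61]
 [-0.6   1.01]
 [-1.34  0.47]
 [ 0.18  0.33]
 [ 0.31  1.05]]
stand [ 458.02 -159.38    0.38] 0.31486854172675294
stand [ 459.55 -163.14    0.58] 2.554813921808403
stand [ 459.14 -161.06    0.51] 3.1552593293382927
(np.float64(458.3982422482644), np.float64(-158.70571204677918), np.float64(0.5325461828942176), array([[ 0.09, -0.24],
       [-0.16, -0.21],
       [-0.09,  0.24],
       [ 0.15,  0.21]]))
[550.3  140.06 109.  ]
[556.11 143.33 109.  ]
[563.77 143.55 109.  ]
```

```bash
python3 -m pendant '20 -20 20 -3;55 -53 40 -7;83 -80 60 -11;110 -107 80 -15;138 -133 95 -19;165 -160 105 -23;193 -187 115 -26;220 -214 120 -29;248 -240 120 -32;275 -267 120 -34;303 -294 120 -36;330 -320 120 -37' 0
```

```text
clock: 1.1
tcp_pos: [528.6, 375.6, 362.2]
tool_rot: [-180.0, 0.0, 127.1]
wrist_force: [0.2, 1.3, 0.0]
grip_width: 0.999
```

```bash
python3 -m pendant '-5 -35 0 -3;-10 -75 0 -7;-15 -115 0 -11;-20 -155 0 -15;-25 -195 0 -19;-30 -235 0 -23;-35 -275 0 -26;-40 -315 0 -29;-45 -355 0 -32;-50 -395 0 -34;-55 -435 0 -36;-60 -472 0 -37'
```

```text
clock: 2.1
tcp_pos: [466.5, -96.6, 362.3]
tool_rot: [180.0, -0.0, 90.1]
wrist_force: [0.9, -0.1, 0.2]
grip_width: 0.999
```

```bash
python3 -m pendant '-2 -20 -30 0.3;-5 -40 -60 0.3;-8 -63.5 -100 0.3;-8 -63.5 -130 0.3;-8 -63.5 -130 0.3' 120; python3 - <<'E'
from h import *
for n in("side","top"):
    f=bot.grab_frame(n); cv2.imwrite(f"pics/{n}1.png",f[:,:,::-1])
    x,y,w,h=(195,140,110,110) if n=="side" else (250,150,100,100)
    cv2.imwrite(f"pics/{n}1z.png",cv2.resize(f[y:y+h,x:x+w,::-1],None,fx=5,fy=5,interpolation=cv2.INTER_CUBIC))
st=bot.get_state();print(st["tcp_pos"],st["grip_width"])
E
```

```text
clock: 2.52
tcp_pos: [456.3, -158.2, 227.6]
tool_rot: [-179.5, -0.0, 90.4]
wrist_force: [-2.3, -0.2, 0.1]
grip_width: 0.529
[ 458.92 -157.84  232.07] 0.5318848675712423
```

View pics/side1z.png

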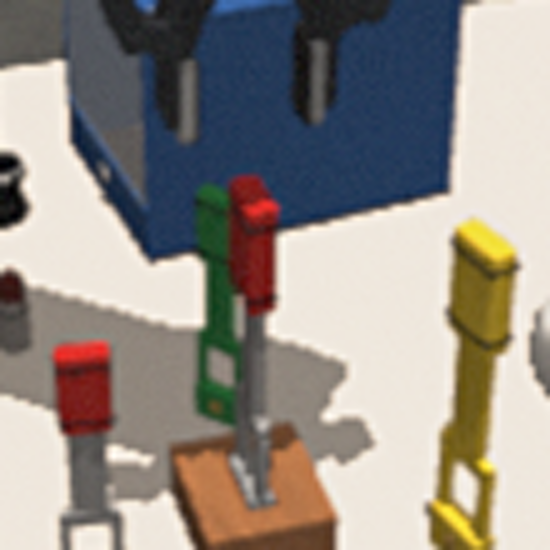

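View pics/top1z.png

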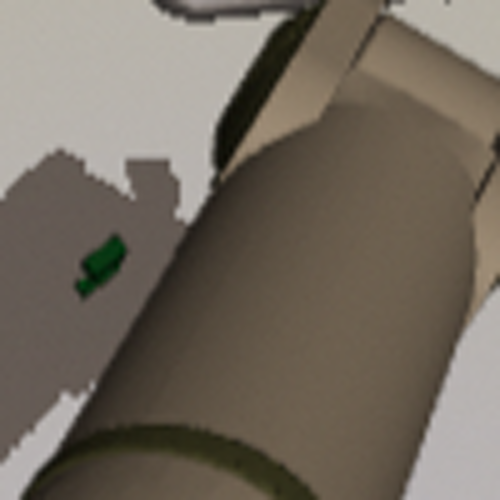

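```bash
python3 - <<'E'
from h import *
k=lambda p:(p-[195,140]+.5)*5-.5
print(k(proj("side",[[458.9-22,-158,221],[458.9+22,-158,221],[458.6,-160,187],[451.6,-145,187],[465.6,-175,187]])))
st=bot.get_state();print(st["tcp_pos"],st["wrist_force"])
E
```

```text
[[195.95 128.75]
 [300.24 113.09]
 [248.91 194.26]
 [222.53 178.17]
 [275.96 210.75]]
[ 458.92 -157.84  232.07] [ 0.06 -0.46  0.6 ]
```

```bash
python3 -m pendant '0 -1.5 -15 0;0 -1.5 -35 0;0 -1.5 -60 0;0 -1.5 -75 0;0 -1.5 -80 0;0 -1.5 -80 0'; python3 - <<'E'
from h import *
f=bot.grab_frame("side");cv2.imwrite("pics/side2z.png",cv2.resize(f[140:250,195:305,::-1],None,fx=5,fy=5,interpolation=cv2.INTER_CUBIC))
st=bot.get_state();print(st["tcp_pos"],st["wrist_force"])
E
```

```text
clock: 3.12
tcp_pos: [460.3, -158.8, 153.1]
tool_rot: [179.9, -0.0, 90.6]
wrist_force: [-0.6, -0.1, 0.4]
grip_width: 0.534
[ 460.49 -159.06  153.65] [ 0.08 -0.56  0.6 ]
```

View pics/side2z.png

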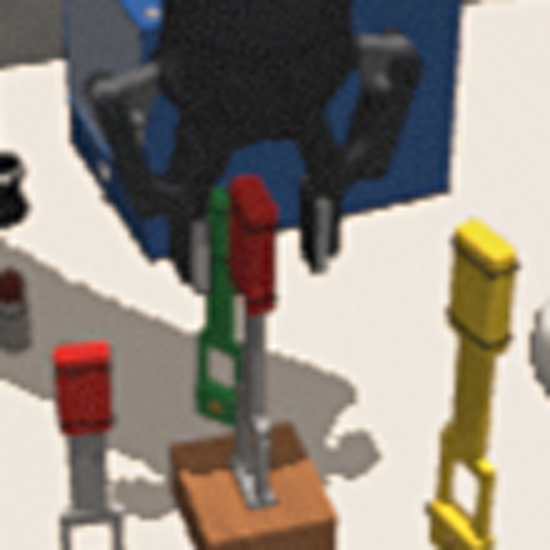

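```bash
python3 - <<'E'
from h import *
k=lambda p:(p-[195,140]+.5)*5-.5
x,y,z=460.5,-159,142.6
for hw in(20,23): print("tips nearcorner inner",hw,k(proj("side",[[x-hw,y-11,z],[x-hw,y+11,z],[x+hw,y-11,z],[x+hw,y+11,z]])))
for x,y in((458.6,-160),(460.5,-160)):
  print("handle top corners/bottom",k(proj("side",[[x-7,y-15,187],[x-7,y+15,187],[x+7,y+15,187],[x+7,y-15,187],[x-7,y-15,133],[x+7,y-15,133]])))
E
```

```text
tips nearcorner inner 20 [[214.08 302.36]
 [199.98 273.38]
 [304.81 286.54]
 [289.02 258.24]]
tips nearcorner inner 23 [[207.19 303.56]
 [193.21 274.53]
 [311.53 285.37]
 [295.61 257.12]]
handle top corners/bottom [[243.05 216.12]
 [222.53 178.17]
 [254.58 173.12]
 [275.96 210.75]
 [242.85 323.09]
 [274.58 317.45]]
handle top corners/bottom [[247.54 215.39]
 [226.89 177.48]
 [258.91 172.44]
 [280.41 210.03]
 [247.18 322.33]
 [278.86 316.69]]
```

```bash
python3 -m pendant '0 0 -1 0;0 0 -1 0;0 0 -1 0;0 0 -1 0;0 0 -1 0;0 0 -1 0;0 0 -1 0;0 0 -1 0' 255; python3 - <<'E'
from h import *
f=bot.grab_frame("side");cv2.imwrite("pics/side3z.png",cv2.resize(f[140:250,195:305,::-1],None,fx=5,fy=5,interpolation=cv2.INTER_CUBIC))
st=bot.get_state();print(st["tcp_pos"],st["wrist_force"],st["torque"])
E
```

```text
clock: 3.83
tcp_pos: [459.8, -159.5, 152.5]
tool_rot: [179.9, -0.0, 90.5]
wrist_force: [-1.4, 0.5, 8.8]
grip_width: 0.159
[ 459.84 -159.51  152.47] [-2.12 -0.07  9.42] [0.14 0.54 0.06]
```

View pics/side3z.png

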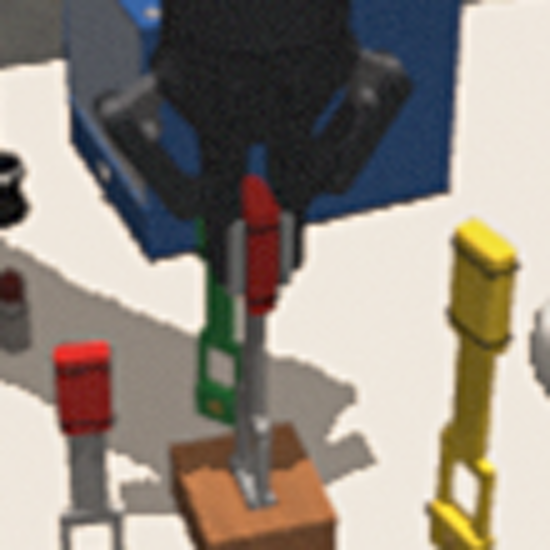

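```bash
python3 -m pendant '0 0 5 0;0 0 10 0;0 0 16 0;0 0 22 0;0 0 30 0;0 0 45 0;0 0 65 0;0 0 65 0;0 0 65 0'
```

```text
clock: 4.63
tcp_pos: [460.0, -159.4, 217.3]
tool_rot: [179.9, 0.0, 90.5]
wrist_force: [-0.6, -0.0, -2.5]
grip_width: 0.159
```

```bash
python3 -m pendant '0 0 30 0;0 0 60 0;0 0 95 0;0 0 130 0;0 0 135 0;0 0 135 0;0 0 135 0'; python3 - <<'E'
from h import *
f=bot.grab_frame("side");cv2.imwrite("pics/side4z.png",cv2.resize(f[60:200,180:320,::-1],None,fx=4,fy=4,interpolation=cv2.INTER_CUBIC))
st=bot.get_state();print(st["tcp_pos"],st["wrist_force"],st["torque"],st["tool_rot"])
E
```

```text
clock: 5.22
tcp_pos: [459.0, -158.8, 350.2]
tool_rot: [-180.0, -0.0, 90.5]
wrist_force: [-0.5, 1.4, -3.5]
grip_width: 0.155
[ 458.66 -158.8   349.67] [-0.1   0.32 -2.09] [-0.01 -0.06  0.  ] [-179.86   -0.03   90.53]
```

View pics/side4z.png

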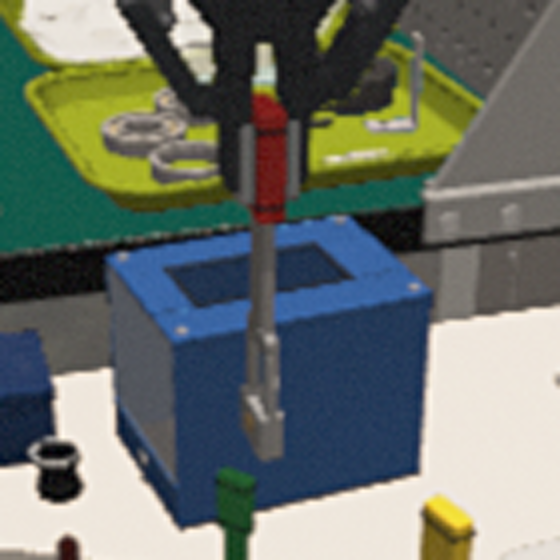

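```bash
python3 -m pendant '3 15 0 0.5;8 40 0 1;15 75 0 2;22 110 0 3;29 145 0 4;36 180 0 5;43 215 0 5.4;50 250 0 5.4;54 280 0 5.4;57 296 0 5.4;57 296 0 5.4;57 296 0 5.4'; python3 - <<'E'
from h import *
for n in("side","top"):
    f=bot.grab_frame(n)
    x,y,w,h=(180,40,140,140) if n=="side" else (140,110,100,120)
    cv2.imwrite(f"pics/{n}5z.png",cv2.resize(f[y:y+h,x:x+w,::-1],None,fx=4,fy=4,interpolation=cv2.INTER_CUBIC))
st=bot.get_state();print(st["tcp_pos"],st["wrist_force"],st["torque"],st["tool_rot"])
E
```

```text
clock: 6.27
tcp_pos: [515.8, 136.7, 349.4]
tool_rot: [-179.8, 0.1, 96.0]
wrist_force: [0.2, -0.9, -2.8]
grip_width: 0.16
[516.02 134.9  350.31] [-0.17  0.26 -2.34] [-0.07  0.03 -0.  ] [-179.89    0.08   95.8 ]
```

View pics/side5z.png

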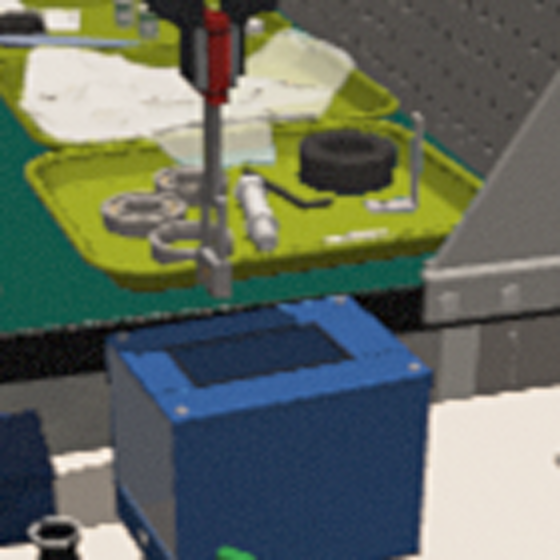

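View pics/top5z.png

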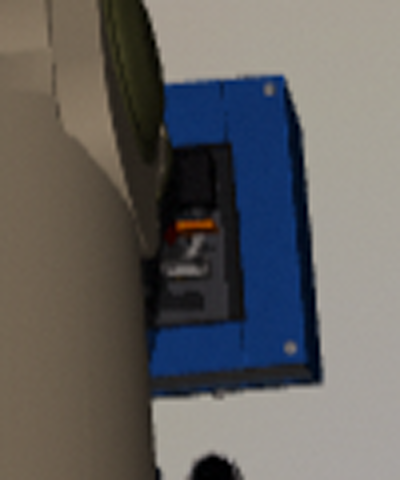

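```bash
python3 -m pendant '0 1 -10 0;0 1 -22 0;0 1 -34 0;0 1 -40 0;0 1 -40 0;0 1 -40 0;0 1 -40 0'; python3 - <<'E'
from h import *
for n in("side","top"):
    f=bot.grab_frame(n)
    x,y,w,h=(190,90,100,80) if n=="side" else (165,130,60,75)
    k=7
    cv2.imwrite(f"pics/{n}6z.png",cv2.resize(f[y:y+h,x:x+w,::-1],None,fx=k,fy=k,interpolation=cv2.INTER_CUBIC))
st=bot.get_state();print(st["tcp_pos"],st["wrist_force"],st["torque"],st["tool_rot"])
E
```

```text
clock: 6.95
tcp_pos: [516.8, 137.3, 311.7]
tool_rot: [180.0, -0.0, 95.9]
wrist_force: [-0.8, -0.1, -1.9]
grip_width: 0.157
[516.76 137.49 311.85] [-0.2  -0.03 -1.68] [-0.03 -0.01 -0.02] [179.94  -0.02  95.89]
```

View pics/side6z.png

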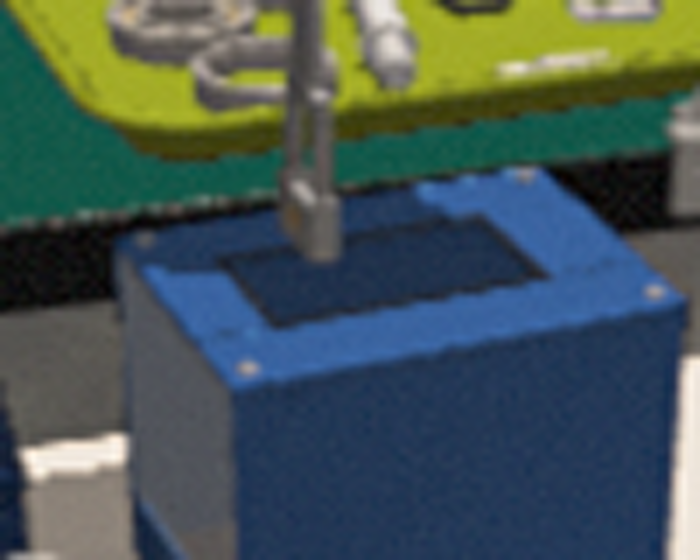

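View pics/top6z.png

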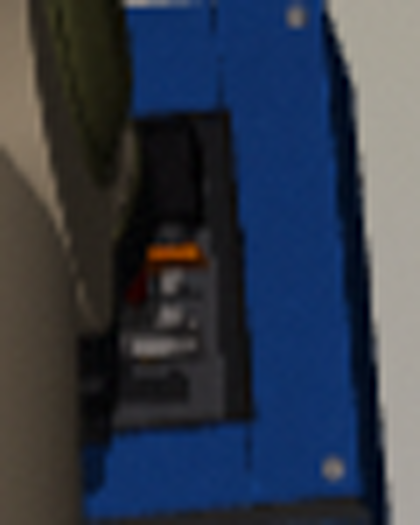

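```bash
python3 - <<'E'
from h import *
kt=lambda p:(p-[165,130]+.5)*7-.5
ks=lambda p:(p-[190,90]+.5)*7-.5
a=np.radians(5.9);R=np.array([[np.cos(a),-np.sin(a),0],[np.sin(a),np.cos(a),0],[0,0,1]])
w=lambda L,o:np.array(L,float)@R.T+o
G=np.array([516.8,137.4,311.8+7.5-152]) # gauge bottom
foot=[[6,18,25],[6,-18,25],[-6,-18,25],[-6,18,25],[6,-18,0],[-6,-18,0],[-6,18,0]]
print("foot top view",kt(proj("top",w(foot[:4],G))))
print("foot side view",ks(proj("side",w(foot,G))))
cab=[553.6,140.8,0]
op=[[50,30,150],[50,-30,150],[-62,-30,150],[-62,30,150]]
print("open",kt(proj("top",w(op,cab))),ks(proj("side",w(op,cab))))
print("tip",kt(proj("top",w([[2.4,0,109],[-5.6,0,109]],cab))))
E
```

```text
foot top view [[ 93.31 321.74]
 [194.67 312.66]
 [197.21 345.99]
 [ 95.72 355.1 ]]
foot side view [[303.34 165.87]
 [337.66 201.33]
 [308.28 206.21]
 [274.58 170.5 ]
 [338.05 261.27]
 [309.06 266.32]
 [275.77 229.54]]
open [[ 64.23 127.08]
 [226.02 112.77]
 [249.32 411.36]
 [ 85.69 426.1 ]] [[477.55 221.5 ]
 [539.89 280.68]
 [274.96 328.79]
 [221.51 265.56]]
tip [[169.41 265.3 ]
 [170.97 285.96]]
```

```bash
python3 -m pendant '0 -0.5 -6 0;0 -0.5 -16 0;0 -0.5 -28 0;0 -0.5 -40 0;0 -0.5 -52 0;0 -0.5 -64 0;0 -0.5 -76 0;0 -0.5 -88 0;0 -0.5 -100 0;0 -0.5 -108 0;0 -0.5 -111 0;0 -0.5 -111 0'; python3 - <<'E'
from h import *
for n in("side","top"):
    f=bot.grab_frame(n)
    x,y,w,h=(190,90,100,80) if n=="side" else (165,130,60,75)
    k=7
    cv2.imwrite(f"pics/{n}7z.png",cv2.resize(f[y:y+h,x:x+w,::-1],None,fx=k,fy=k,interpolation=cv2.INTER_CUBIC))
st=bot.get_state();print(st["tcp_pos"],st["wrist_force"],st["torque"],st["tool_rot"])
E
```

```text
clock: 8.05
tcp_pos: [516.1, 137.0, 199.4]
tool_rot: [-179.9, 0.0, 95.9]
wrist_force: [0.2, -0.1, -2.3]
grip_width: 0.156
[516.65 137.06 200.47] [ 0.29  0.05 -2.42] [-0.02 -0.02 -0.04] [179.98   0.    95.89]
```

View pics/side7z.png

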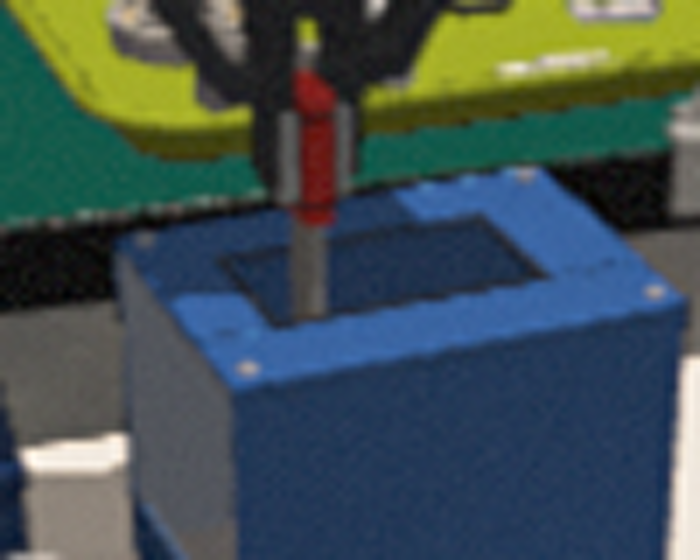

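View pics/top7z.png

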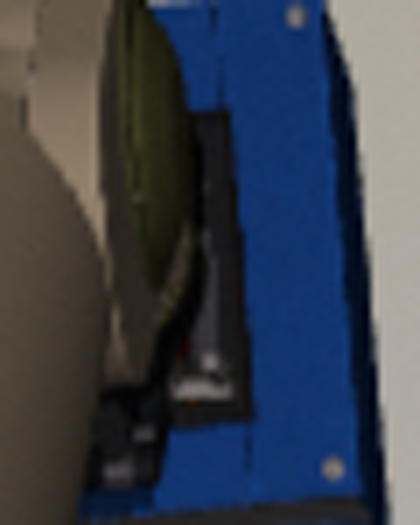

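```bash
python3 -m pendant '3 0.3 0 0;8 0.8 0 0;14 1.4 0 0;20 2.1 0 0;25 2.6 0 0;29 3 0 0;31 3.2 0 0;31.8 3.3 0 0;31.8 3.3 0 0;31.8 3.3 0 0'; python3 -m pendant '0.5 0 0 0;1 0.1 0 0;1.5 0.1 0 0;2 0.2 0 0;2 0.2 0 0;2 0.2 0 0'
```

```text
clock: 8.98
tcp_pos: [548.0, 140.3, 200.2]
tool_rot: [-180.0, 0.0, 95.9]
wrist_force: [-0.1, -0.3, -2.7]
grip_width: 0.156
clock: 9.48
tcp_pos: [550.2, 140.6, 200.3]
tool_rot: [180.0, 0.0, 95.9]
wrist_force: [0.3, -0.4, -1.9]
grip_width: 0.16
```

```bash
python3 -m pendant '0.5 0 0 0;1 0.1 0 0;1.5 0.1 0 0;2 0.2 0 0;2 0.2 0 0;2 0.2 0 0'; python3 -m pendant '0.5 0 0 0;1 0.1 0 0;1.5 0.1 0 0;1.5 0.1 0 0;1.5 0.1 0 0'
```

```text
clock: 9.98
tcp_pos: [552.3, 140.8, 200.2]
tool_rot: [-180.0, 0.0, 95.9]
wrist_force: [-0.7, 0.9, -1.4]
grip_width: 0.158
clock: 10.4
tcp_pos: [553.8, 140.9, 200.3]
tool_rot: [180.0, 0.0, 95.9]
wrist_force: [0.1, 0.1, -1.9]
grip_width: 0.154
```

```bash
for i in 1 ; do python3 -m pendant '0.5 0 0 0;1 0.1 0 0;1 0.1 0 0;1 0.1 0 0'; done; python3 -m pendant '0.5 0 0 0;1 0.1 0 0;1 0.1 0 0;1 0.1 0 0'; python3 -c "
from workcell import bot;print(bot.get_state()['torque'])"
```

```text
clock: 10.73
tcp_pos: [554.2, 140.9, 200.1]
tool_rot: [-179.9, 0.0, 95.9]
wrist_force: [-2.0, 0.0, -1.4]
grip_width: 0.157
clock: 11.07
tcp_pos: [555.3, 141.0, 200.1]
tool_rot: [-179.9, 0.0, 95.9]
wrist_force: [-3.8, -1.3, -2.1]
grip_width: 0.153
[-0.11702108  1.0942625   0.00922414]
```

```bash
python3 -m pendant '0.5 0 0 0;1 0.1 0 0;1 0.1 0 0;1 0.1 0 0'; python3 -m pendant '0.5 0 0 0;1 0.1 0 0;1 0.1 0 0;1 0.1 0 0';python3 -m pendant '0.5 0 0 0;1 0.1 0 0;1 0.1 0 0;1 0.1 0 0'; python3 -c "
from workcell import bot;print(bot.get_state()['torque'],bot.get_state()['tool_rot'])"
```

```text
clock: 11.4
tcp_pos: [556.4, 141.2, 200.1]
tool_rot: [-180.0, 0.0, 95.9]
wrist_force: [-4.2, 0.8, -2.3]
grip_width: 0.156
clock: 11.73
tcp_pos: [557.4, 141.2, 200.1]
tool_rot: [-179.9, 0.0, 95.9]
wrist_force: [-5.2, -1.0, -1.2]
grip_width: 0.152
clock: 12.07
tcp_pos: [558.2, 141.3, 200.1]
tool_rot: [-179.9, 0.0, 95.9]
wrist_force: [-5.3, -0.5, -1.7]
grip_width: 0.153
[-0.19701089  1.66338003  0.00514621] [-1.79921832e+02  5.93115922e-03  9.59023731e+01]
```

```bash
python3 -m pendant '0.5 0 0 0;1 0.1 0 0;1 0.1 0 0;1 0.1 0 0';for i in 1 2 3; do python3 -m pendant '0 0 0 0' | grep -E 'tcp|force'; python3 -c "
from workcell import bot;print(bot.get_state()['torque'])"; done
```

```text
clock: 12.4
tcp_pos: [559.0, 141.4, 200.1]
tool_rot: [-179.9, 0.0, 95.9]
wrist_force: [-7.1, -1.0, -0.7]
grip_width: 0.154
tcp_pos: [559.0, 141.4, 200.1]
wrist_force: [-6.5, 0.1, -1.2]
[-0.23182009  1.86364811  0.00366672]
tcp_pos: [558.9, 141.4, 200.1]
wrist_force: [-6.5, -0.2, -0.9]
[-0.21453543  1.84677184  0.01082505]
tcp_pos: [558.9, 141.4, 200.1]
wrist_force: [-6.2, -0.8, -1.5]
[-0.25402016  1.870996    0.05129792]
```

```bash
python3 -m pendant '0.5 0 0 0;0.5 0 -0.5 0;0.5 0 -1 0;0.5 0 -1.5 0;0.5 0 -2 0;0.5 0 -2.5 0;0.5 0 -3 0;0.5 0 -3 0'; python3 -m pendant '0 0 -0.5 0;0 0 -1 0;0 0 -1.5 0;0 0 -2 0;0 0 -2 0'
```

```text
clock: 13.32
tcp_pos: [559.3, 141.5, 197.1]
tool_rot: [-179.9, -0.0, 95.9]
wrist_force: [-6.9, 0.0, -1.4]
grip_width: 0.158
clock: 13.73
tcp_pos: [559.4, 141.4, 195.1]
tool_rot: [-179.9, 0.0, 95.9]
wrist_force: [-7.0, -1.0, -1.9]
grip_width: 0.157
```

```bash
python3 -m pendant '0 0 -0.5 0;0 0 -1 0;0 0 -1 0;0 0 -1 0';python3 -m pendant '0 0 -0.5 0;0 0 -1 0;0 0 -1 0;0 0 -1 0'; python3 -c "
from workcell import bot;print(bot.get_state()['torque'])"
```

```text
clock: 14.07
tcp_pos: [559.3, 141.4, 194.1]
tool_rot: [-179.9, -0.0, 95.9]
wrist_force: [-6.4, 0.4, -0.4]
grip_width: 0.154
clock: 14.4
tcp_pos: [559.3, 141.5, 193.1]
tool_rot: [-179.9, 0.0, 95.9]
wrist_force: [-6.5, -0.0, -1.5]
grip_width: 0.155
[-0.17898637  1.84311841  0.02041817]
```

```bash
python3 -m pendant '0 0 -0.5 0;0 0 -1 0;0 0 -1.5 0;0 0 -2 0;0 0 -2 0';python3 -m pendant '0 0 -0.5 0;0 0 -1 0;0 0 -1.5 0;0 0 -2 0;0 0 -2 0'
```

```text
clock: 14.82
tcp_pos: [559.3, 141.4, 191.1]
tool_rot: [-179.9, -0.0, 95.9]
wrist_force: [-6.3, -0.3, -0.1]
grip_width: 0.16
clock: 15.23
tcp_pos: [559.3, 141.4, 189.1]
tool_rot: [-179.9, 0.0, 95.9]
wrist_force: [-6.7, -0.0, -1.6]
grip_width: 0.157
```

```bash
python3 -m pendant '0 0 -0.5 0;0 0 -1 0;0 0 -1 0;0 0 -1 0'; python3 -c "
from workcell import bot;print(bot.get_state()['torque'],bot.get_state()['wrist_force'])"
```

```text
clock: 15.57
tcp_pos: [559.3, 141.4, 188.1]
tool_rot: [-179.9, -0.0, 95.9]
wrist_force: [-6.7, -0.5, -0.8]
grip_width: 0.155
[-0.15566297  1.90618381 -0.01438836] [-6.72374625 -0.52912751 -0.78980845]
```

```bash
for i in 1; do python3 -m pendant '0 0 -0.3 0;0 0 -0.5 0;0 0 -0.5 0;0 0 -0.5 0'|grep -E 'tcp|force'; done; python3 -m pendant '0 0 -0.3 0;0 0 -0.5 0;0 0 -0.5 0;0 0 -0.5 0'|grep -E 'tcp|force'
```

```text
tcp_pos: [559.4, 141.5, 187.6]
wrist_force: [-6.6, -0.9, -0.2]
tcp_pos: [559.4, 141.4, 187.4]
wrist_force: [-7.2, -1.6, 2.5]
```

```bash
python3 -m pendant '0 0 -0.3 0;0 0 -0.5 0;0 0 -0.5 0;0 0 -0.5 0'|grep -E 'tcp|force'
```

```text
tcp_pos: [559.5, 141.4, 187.2]
wrist_force: [-8.0, -0.8, 5.4]
```

```bash
python3 -m pendant '-0.5 0 0.2 0;-1 -0.1 0.4 0;-1.5 -0.1 0.4 0;-1.5 -0.1 0.4 0;-1.5 -0.1 0.4 0'; python3 -c "
from workcell import bot;print(bot.get_state()['torque'],bot.get_state()['wrist_force'])"
```

```text
clock: 16.98
tcp_pos: [558.7, 141.4, 187.4]
tool_rot: [-180.0, -0.0, 95.9]
wrist_force: [-4.0, -0.6, 1.2]
grip_width: 0.155
[-0.24009729  1.53082373  0.01146718] [-4.03863151 -0.55768743  1.22684408]
```

```bash
python3 -m pendant '0 0 0 0;0 0 0 0;0 0 0 0;0 0 0 0;0 0 0 0;0 0 0 0;0 0 0 0;0 0 0 0' 130; python3 - <<'E'
from h import *
f=bot.grab_frame("side");x,y,w,h=(190,70,100,80)
cv2.imwrite("pics/side8z.png",cv2.resize(f[y:y+h,x:x+w,::-1],None,fx=7,fy=7,interpolation=cv2.INTER_CUBIC))
st=bot.get_state();print(st["tcp_pos"],st["wrist_force"],st["torque"],st["tool_rot"])
E
```

```text
clock: 17.65
tcp_pos: [558.8, 141.4, 187.2]
tool_rot: [180.0, 0.0, 95.9]
wrist_force: [0.2, 0.2, -0.8]
grip_width: 0.49
[558.78 141.39 187.17] [ 0.21 -0.16 -0.29] [ 0.03  0.01 -0.01] [179.99   0.    95.9 ]
```

View pics/side8z.png

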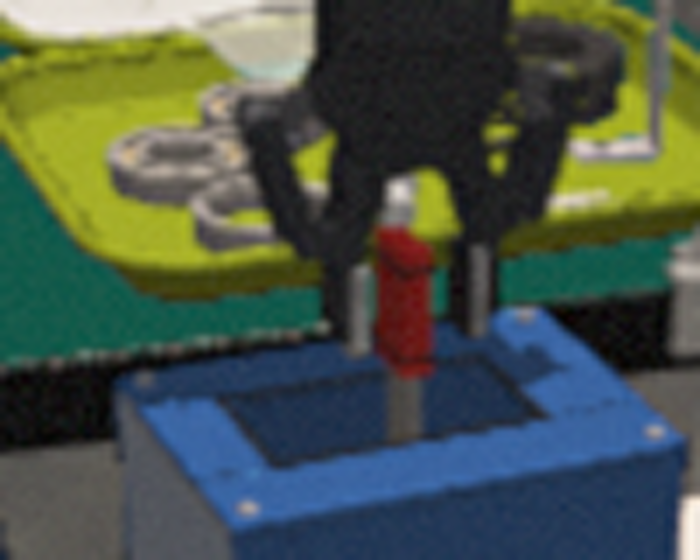

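```bash
python3 -m pendant '0 0 3 0;0 0 8 0;0 0 15 0;0 0 25 0;0 0 40 0;0 0 60 0;0 0 85 0;0 0 115 0;0 0 150 0;0 0 150 0;0 0 150 0'; python3 -m pendant '0 -35 0 0;0 -75 0 0;0 -115 0 0;0 -155 0 0;0 -195 0 0;0 -235 0 0;0 -260 0 0;0 -260 0 0;0 -260 0 0' ; python3 - <<'E'
from h import *
for n in("side","top"):
    f=bot.grab_frame(n)
    cv2.imwrite(f"pics/{n}9.png",f[:,:,::-1])
    x,y,w,h=(190,70,100,80) if n=="side" else (150,120,85,85)
    cv2.imwrite(f"pics/{n}9z.png",cv2.resize(f[y:y+h,x:x+w,::-1],None,fx=7,fy=7,interpolation=cv2.INTER_CUBIC))
kt=lambda p:(p-[150,120]+.5)*7-.5
ks=lambda p:(p-[190,70]+.5)*7-.5
a=np.radians(5.9);R=np.array([[np.cos(a),-np.sin(a),0],[np.sin(a),np.cos(a),0],[0,0,1]])
for deg in(0,-4):
  t=np.radians(deg);Q=np.array([[np.cos(t),0,np.sin(t)],[0,1,0],[-np.sin(t),0,np.cos(t)]])
  H=np.array([[sx*7,sy*15,z] for z in(68,122) for sx,sy in((1,1),(1,-1),(-1,-1),(-1,1))],float)@Q.T
  P=(H+[4,0,100])@R.T+[553.6,140.8,0]
  print(deg,"side\n",ks(proj("side",P)),"top\n",kt(proj("top",P[4:])))
E
```

```text
clock: 18.62
tcp_pos: [559.6, 141.4, 340.1]
tool_rot: [179.7, -0.1, 95.9]
wrist_force: [-0.4, 0.4, -0.9]
grip_width: 0.489
clock: 19.37
tcp_pos: [557.9, -120.2, 336.6]
tool_rot: [-179.9, 0.0, 95.7]
wrist_force: [-0.5, 1.2, 0.2]
grip_width: 0.491
0 side
 [[405.09 349.98]
 [435.06 379.65]
 [402.14 385.36]
 [372.73 355.44]
 [406.13 221.8 ]
 [436.98 249.51]
 [403.13 254.8 ]
 [372.87 226.84]] top
 [[186.16 258.62]
 [272.42 250.95]
 [275.4  290.47]
 [189.02 298.16]]
-4 side
 [[394.12 351.09]
 [423.91 380.83]
 [390.95 388.84]
 [361.74 358.82]
 [385.91 224.4 ]
 [416.4  252.25]
 [382.43 259.98]
 [352.55 231.85]] top
 [[187.81 282.58]
 [274.16 274.9 ]
 [277.52 314.9 ]
 [191.12 322.6 ]]
```

View pics/side9z.png

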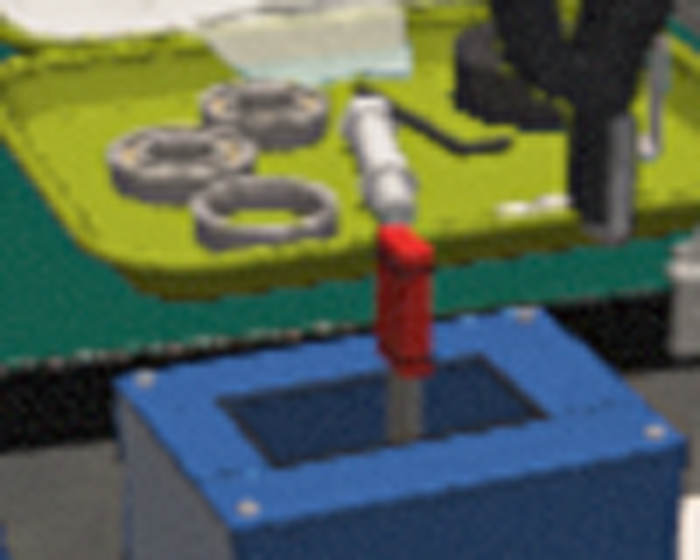

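View pics/top9z.png

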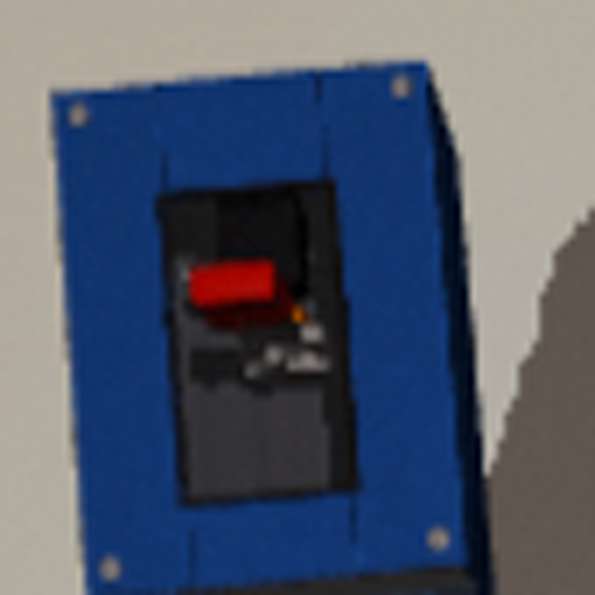

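View pics/side9.png

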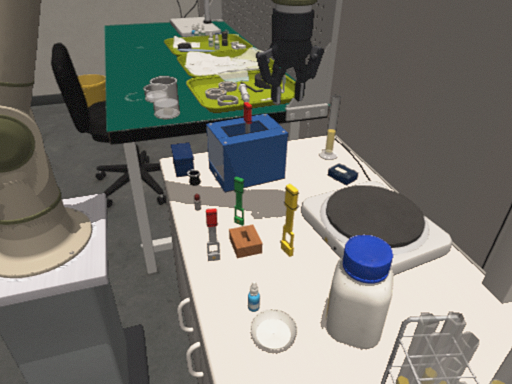

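```bash
python3 -c "
from workcell import bot;print(bot.finish_job(),bot.get_state()['clock'])"
```

```text
the job is handed in; nothing more can be done
the job is handed in; nothing more can be done
```

The gauge is hanging on the hook inside the locker, released and upright, and I handed the job in at about 19.5 s of the 61 s allowed. No verdict was reported.

- **Lift and entry:** I gripped the larger red gauge by its handle, lifted it straight out of the stand, turned it 5.4° to match the locker, and lowered it through the opening. The wrist force stayed near the gauge's own weight the whole way down, so I saw no sign of contact with the locker.
- **Keeper and hook:** The bar met the keeper close to where the top camera had put the hook. I pushed the keeper back at about 6.5–7 N and lowered the bar behind the tip. It seated on the rod with the eye worked out at z ≈ 100 mm. The highest reading was about 8 N sideways and 5.4 N upwards on the wrist, well under 25 N.
- **Final checks:** After I let go and moved the arm away, both pictures matched a gauge hanging with its eye at 100 mm, leaning about 1° forward (limit about 8°). The case, loupe, vial, dropper and look-alikes looked unmoved; I judged this by eye and did not measure them.
- **Disagreements:** The two cameras differed by 2–4 mm on the stand and locker positions, which I settled using the arm's position when it gripped the gauge. Just after release the handle seemed to lean about 3°, but the later pictures showed only about 1°.

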